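# Shift the polisher's gear lever into the tagged slot

### The job

Put the bench polisher into the gear marked by the green tag: with the fingertips, push the red-knobbed gear lever out of its park slot, along the gate's channel and fully home into the corner slot beside the green tag, without engaging any other corner slot on the way. Only push the lever, never pinch or force it (keep under 35 N), leave the specimens, bottle and other things where they are, and finish with the hand clear of the lever.

Things in the scene. Friction and masses are not known exactly. Their poses are not given: they have to be found in the camera images.
- polisher: bench polisher, bolted down. Grey gear box, 120 (x) x 150 (y) mm, with a bare metal gate plate on top, upper face 89 mm above the bench; left of it the white part with a black bowl (rim 83 mm high, 156 mm across, middle 157 mm left of the origin). Origin on the bench under the middle of the gate; x points away from the robot (yaw within 0.3 rad), y to its left
- gate_mid (a point): middle of the gate, on the plate's upper face, axes as the polisher's. Cuts 13 mm wide; travels of the lever's axis: a sideways channel at x = 0 from y = -28 to +28 mm; from each of its two ends a slot 18 mm to the far (+x) side and one 18 mm to the near (-x) side: four corner slots; a park slot runs 18 mm to the near side from y = 0. The walls stop the lever there
- lever_knob (a point): centre of the red knob on the gear lever: upright cylinder, 29 mm in diameter, 34 mm high, on a 10 mm steel rod; 135 to 148 mm above the bench. In the polisher's frame (x, y) near (-33, 0) mm parked, (0, 0) in mid-channel, (0, +-49) at the channel's ends, (+-30, +-48) fully home in a corner slot. About 3 N moves it; it stays where it is left and cannot be pulled out
- lever_stem (a point): point on the axis of the lever's rod at the level of the gate plate, 76 mm from the pivot, which lies 15 mm above the bench under the gate's middle (the knob's centre is 133 mm from the pivot). Fully home in a corner slot it is near (+-17, +-27) mm in the polisher's frame, about 23 mm from the tag of that slot
- lever_sideways (a joint): sideways swing of the lever, rad: 0 upright, positive to the polisher's left (+y); about +-0.38 at the channel's ends
- lever_foreaft (a joint): fore and aft swing of the lever, rad: 0 in the channel, positive away from the robot (polisher's +x); about -0.25 when parked, about +-0.23 fully home in a far or near corner slot
- tag_green: bright green round tag, 17 mm in diameter and 4 mm thick, lying on the gate plate just beyond the outer end of one corner slot, at (+-40, +-28) mm in the polisher's frame; which slot it marks changes. Fixed. Origin at the centre of its underside.
- tag_blue: blue round tag, 17 mm in diameter and 4 mm thick, lying on the gate plate just beyond the outer end of one corner slot, at (+-40, +-28) mm in the polisher's frame; which slot it marks changes. Fixed. Origin at the centre of its underside.
- tag_yellow: yellow round tag, 17 mm in diameter and 4 mm thick, lying on the gate plate just beyond the outer end of one corner slot, at (+-40, +-28) mm in the polisher's frame; which slot it marks changes. Fixed. Origin at the centre of its underside.
- tag_white: white round tag, 17 mm in diameter and 4 mm thick, lying on the gate plate just beyond the outer end of one corner slot, at (+-40, +-28) mm in the polisher's frame; which slot it marks changes. Fixed. Origin at the centre of its underside.
- specimen1: dark red mounted specimen, disc 30 mm in diameter, 15 mm high, loose in the polisher's bowl. Origin at the centre of its underside.
- specimen2: black mounted specimen, disc 30 mm in diameter, 15 mm high, loose in the polisher's bowl. Origin at the centre of its underside.
- dropper_bottle: amber dropper bottle, 29 mm in diameter, 90 mm high, standing loose on the bench right of the gear box. Origin at the centre of its underside.
- tweezers: steel tweezers, 121 mm long, 8 mm high, lying loose in front of the polisher's white part. Origin at the centre of its underside.
- loupe: black eye loupe, 37 mm in diameter, 31 mm high, standing loose in front of the gear box. Origin at the centre of its underside.
- log_book: blue log book, 148 x 105 x 14 mm, lying loose at the front of the bench, to the right. Origin at the centre of its underside.

How it is judged:
By the outcome, as a careful person would: the job done as asked, in the order asked, and still so for the second after the job is handed in, with the robot touching nothing.
It also fails if it takes over 54 s, if anything falls off the work surface, if the arm or the gripper's body presses on something with over 40 N, if the wrist force passes 120 N, or if a joint passes its speed limit or range.

### The arm

A 7-joint arm with a two-finger parallel gripper is mounted at the origin on a cart in front of the work surface, level with it; the furniture and walls round the work are solid. World frame = base frame: x ahead of the robot, y to its left, z up, the work surface at z = 0. Lengths are in m, angles in rad, forces in N, time in s.
With the tool pointing down it reaches from about 0.4 to 0.85 m from the base axis. Payload 10.4 kg.
Tool frame: the origin (TCP) lies midway between the tips of the shut fingers; the grasp point (between the pads) lies 19 mm behind it; z points along the fingers, y is the line along which they close (so a half turn about z gives the same grasp; the last joint's range is limited). The gripper opens to 87 mm and grips with 3 to 60 N. Pads are 19 mm wide; open, the fingers measure 117 mm over their backs; the gripper's body (75 mm by 190 mm) begins 51 mm behind the grasp point.
Start: joints at [-1.354, 0.332, -0.065, 1.46, 0.022, 1.35, -0.088], TCP at [0.148, 0.607, 0.223] pointing down, gripper open.
Joint ranges: [-2.6, 2.6], [-0.5, 2.12], [-1.47, 1.34], [0.16, 2.42], [-1.27, 4.41], [0.06, 2.06], [-2.6, 2.6]. Speed limits (rad/s): [2.22, 2.22, 2.79, 2.79, 3.14, 3.14, 3.14].

### API

Orientations are given as a unit quaternion [x, y, z, w].
In Python, from bench import r gives the robot as it stands.
- The arm moves only by the tool arm_command, never from a script. Its argument "moves" is one flat list of numbers, 4 for each row, row after row: the shift along the tool's x, y, z in cm, then the turn about the tool's z in degrees. A call has 1 to 12 rows; each row shifts and turns the commanded pose from where the row before left it, along the tool's axes as they then stand; what a row does not reach is not made up. A row lasts 1/12 s, in which the tool goes at most 41.7 mm and 7.16 degrees, less where a joint would pass 70% of its speed; a pose out of reach is approached as far as the arm can. A call with a gripper value outside its range is refused whole. "fingers" is the opening in per cent of the stroke, from 0 (shut) to 100 (fully open), set as the call begins (left out, the last holds). The fingers move at their own pace and stop on an object; "squeeze" is the grip in N (left out, the last holds). Time passes only in rows, so rows that do not move let the fingers close. It gives the time, the measured TCP pose, the force, the opening and the grip force at its end, in the units of the state.
- r.read_state(): the state, without advancing time (a new reading comes with each control period).
- r.camera(name): name is "scene" or "side" or "wrist"; returns the picture (384x512x3 uint8, red, green, blue); there is no depth.
- r.camera_info(name): a dict with "fx", "fy", "cx", "cy" (pixels), "k1" (the pictures are not rectified: a ray, as slopes to the right and down, at radius r is drawn at 1 + k1 r^2 times it, then the intrinsics apply), "origin" and "attitude" of the camera in the world. Camera axes: x right, y up, looking along -z (the intrinsics and any distortion apply to the point x, -y, -z); pixel columns grow to the right and rows downward; lengths in m; the calibration is good to about 2 mm. A picture is of the moment at which its call begins: read the wrist's pose just before it. camera_info takes no time and is no camera call; for the wrist camera it gives the pose at the moment of the call.
- r.close_job(): hands the job in; it is judged then, once.
The state is a dict: "time": time; "joint_positions": joint angles; "joint_vel": joint speeds; "joint_torque": joint torques, N m; "ee_pos": TCP position; "eef_rot": TCP orientation; "ft_force": force on the tool from outside, world axes, zero at the start; "torque": the same for the moment, N m; "width": finger opening in m; "grip_force": force on a finger pad.
Only numpy, scipy, OpenCV 4.12 (cv2) and the standard library are available. Lean on these libraries where they do the work, as an engineer would, in place of code of your own. Each camera call takes 0.05 s, during which the arm holds its last target. There are 200 camera calls.

## Working session

There is one attempt and no reset: what is moved stays moved. The work goes in short steps, Python scripts to look and compute and a tool call to move; the robot and the scene stay as the last step left them, time stands still between calls to the robot, and variables do not carry over. Pictures are saved under pics/ and viewed, at most 10 in all, crops included, and the job is handed in when it is done.

Besides the shell and the picture viewer there is one more tool, called after ">>>" in YAML: its name, and indented under it one key for each argument. arm_command: Moves the arm, as the interface text tells. Its arguments: {"type":"object","properties":{"moves":{"type":"array"},"fingers":{"type":"number"},"squeeze":{"type":"number"}},"required":["moves"]}

```bash
mkdir -p pics
python3 - <<'E'
from bench import r
import cv2
for n in("scene","side"):
    print(n,r.camera_info(n)); cv2.imwrite(f"pics/{n}0.png",cv2.resize(r.camera(n)[:,:,::-1],(800,600)))
s=r.read_state();print(s["ee_pos"],s["eef_rot"],s["time"])
E
```

```text
scene {'fx': 367.59991435232024, 'fy': 367.59991435232024, 'cx': 258.2378604132791, 'cy': 187.59447678062494, 'k1': -0.10408543735702022, 'origin': array([ 0.03071747, -0.73978845,  0.79874643]), 'attitude': array([ 0.40618792, -0.12368448, -0.28866329,  0.85812996])}
side {'fx': 370.6621447242433, 'fy': 370.6621447242433, 'cx': 256.381552946028, 'cy': 186.61522042296437, 'k1': 0.030815121726347004, 'origin': array([0.42760982, 0.64978093, 0.58694834]), 'attitude': array([-0.0278981 ,  0.46727449,  0.88095191, -0.06928187])}
[0.14839262 0.60677826 0.22183961] [ 1.19625920e-01  9.92818834e-01 -6.32564923e-04 -3.81893298e-05] 0.1
```

View pics/scene0.png

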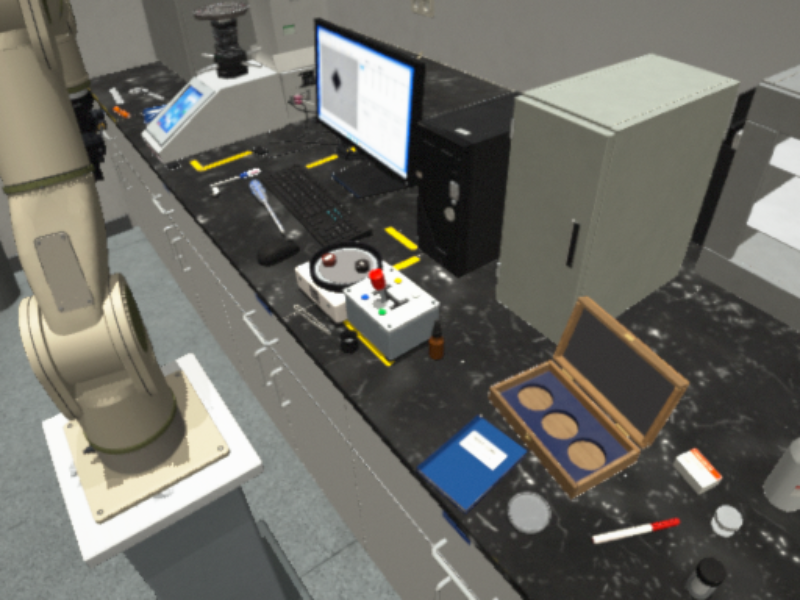

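View pics/side0.png

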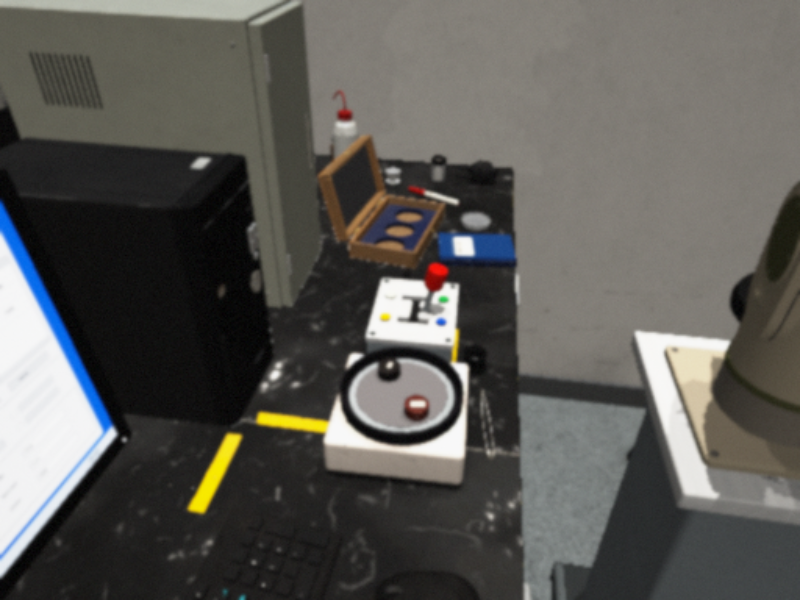

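Both views show the gear box: scene has green (382,312), blue (365,297), yellow (398,281), knob (377,280); side has green (443,300), blue (441,322), yellow (385,317), white (391,296), knob (436,277). I'll enlarge these.

Run:
```python
import cv2,numpy as np
from bench import r
a=r.camera("scene")[:,:,::-1]; b=r.camera("side")[:,:,::-1]
A=cv2.resize(a[160:240,210:290],(400,560)[:1]*2,interpolation=cv2.INTER_CUBIC)
B=cv2.resize(b[160:240,225:305],(400,400),interpolation=cv2.INTER_CUBIC)
cv2.imwrite("pics/c0.png",np.hstack([A,B]))
```

```text
(no output)
```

View pics/c0.png

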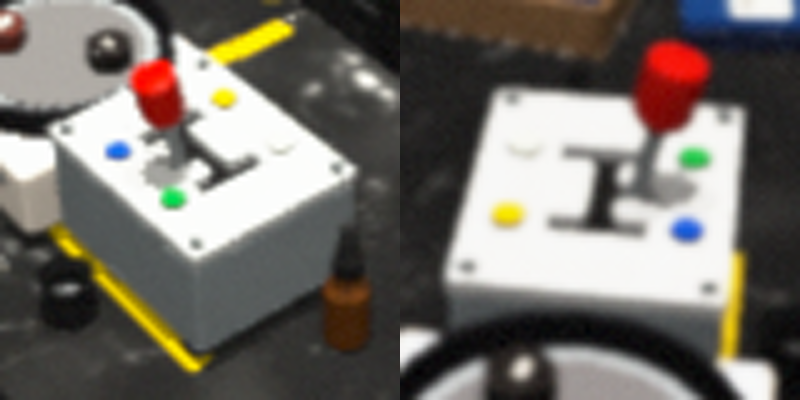

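Crop: green tag at scene (173,198)/side (694,158), nearer the robot and to the right; blue near-left, yellow far-left, white far-right. Knob leans near (parked).

```bash
cat > h.py <<'E'
import numpy as np
from scipy.spatial.transform import Rotation as R
def ray(c,p):
    d=np.array([(p[0]-c["cx"])/c["fx"],(p[1]-c["cy"])/c["fy"]]); s=d.copy()
    for _ in range(20): s=d/(1+c["k1"]*(s@s))
    v=R.from_quat(c["attitude"]).apply([s[0],-s[1],-1]); return np.array(c["origin"]),v/np.linalg.norm(v)
def onz(c,p,z):
    o,v=ray(c,p); return o+v*(z-o[2])/v[2]
def tri(*rays):
    A=np.zeros((3,3));b=np.zeros(3)
    for o,v in rays:
        P=np.eye(3)-np.outer(v,v);A+=P;b+=P@o
    return np.linalg.solve(A,b)
E
python3 - <<'E'
from bench import r
from h import *
c=r.camera_info("scene");s=r.camera_info("side")
f=lambda o,p:(o[0]+p[0]/5-.4,o[1]+p[1]/5-.4)
T=dict(blue=((118,151),(287,230),(-40,28)),green=((173,198),(294,158),(-40,-28)),yellow=((224,99),(108,215),(40,28)),white=((283,149),(123,150),(40,-28)))
W=[];L=[]
for k,(a,b,l) in T.items():
    p=f((210,160),a);q=f((225,160),b)
    P=onz(c,p,.093);Q=onz(s,q,.093);print(k,P.round(4),Q.round(4),tri(ray(c,p),ray(s,q)).round(4))
    W.append((P+Q)[:2]/2);L.append(np.array(l)/1000)
W=np.array(W);L=np.array(L);m=W.mean(0);w=(W-m)@[1,1j];l=L@[1,1j]
yaw=np.angle((w*l.conj()).sum());print("mid",m,"yaw",yaw,"res",abs(w-l*np.exp(1j*yaw)), "scale",abs(w).mean()/abs(l).mean())
k=tri(ray(c,f((210,160),(158,95))),ray(s,f((225,160),(272,88))));print("knob",k)
d=(k[:2]-m)@[1,1j]*np.exp(-1j*yaw);print(d)
st=r.read_state();print(st["ee_pos"],R.from_quat(st["eef_rot"]).as_matrix().round(3),st["width"])
E
```

```text
blue [ 0.4588 -0.0112  0.093 ] [ 0.4609 -0.0066  0.093 ] [ 0.4606 -0.009   0.0909]
green [ 0.4605 -0.0663  0.093 ] [ 0.4628 -0.0627  0.093 ] [ 0.4623 -0.0646  0.0913]
yellow [ 0.5381 -0.0101  0.093 ] [ 0.5407 -0.0041  0.093 ] [ 0.5407 -0.0072  0.0903]
white [ 0.5375 -0.0706  0.093 ] [ 0.5425 -0.0556  0.093 ] [ 0.5432 -0.0642  0.0865]
mid [ 0.50022167 -0.03589405] yaw 0.02051588267329142 res [0.00025604 0.00086102 0.00023616 0.00077975] scale 0.9902055339676116
knob [ 0.47296255 -0.03828026  0.14589185]
(-0.027302333955231833-0.0018265048666630237j)
[0.14838159 0.60688952 0.22204343] [[-0.971  0.238 -0.   ]
 [ 0.238  0.971 -0.001]
 [-0.    -0.001 -1.   ]] 0.08700393849535293
```

>>> arm_command:
  moves: [0,0,0,-5,0,0,0,-5,0,0,0,-5,-2,-3,0,0,-2,-3,0,0,-2,-3,0,0,-2,-3,0,0,-2,-3,0,0,-2,-3,0,0,-2,-3,0,0,-2,-3,0,0]
  fingers: 0
  squeeze: 5

```text
time: 1.12
ee_pos: [0.3143, 0.369, 0.2226]
eef_rot: [-0.011, 1.0, 0.0, -0.0]
ft_force: [0.5, 0.4, 0.2]
width: 0.0218
grip_force: 0.0
```

>>> arm_command:
  moves: [-0.8,-3.4,0,0,-0.8,-3.4,0,0,-0.8,-3.4,0,0,-0.8,-3.4,0,0,-0.8,-3.4,0,0,-0.8,-3.4,0,0,-0.8,-3.4,0,0,-0.8,-3.4,0,0,-0.8,-3.4,0,0,-0.8,-3.4,0,0,-0.8,-3.4,0,0,-0.8,-3.4,0,0]

```text
time: 2.12
ee_pos: [0.4186, -0.0369, 0.2226]
eef_rot: [-0.011, 1.0, 0.0, 0.0]
ft_force: [0.6, -0.4, 0.3]
width: 0.0007
grip_force: 0.0
```

Run:
```python
from bench import r
import cv2
print(r.read_state()["ee_pos"]);i=r.camera_info("wrist");print(i)
cv2.imwrite("pics/w1.png",r.camera("wrist")[:,:,::-1])
```

```text
[ 0.41859498 -0.0368972   0.22263198]
{'fx': 286.2296151745649, 'fy': 286.2296151745649, 'cx': 246.89694909914616, 'cy': 195.31353043122775, 'k1': 0.01787083834457415, 'origin': array([ 0.34514252, -0.03927626,  0.38453916]), 'attitude': array([-0.09517535, -0.09702924,  0.70832816,  0.69267467])}
```

View pics/w1.png

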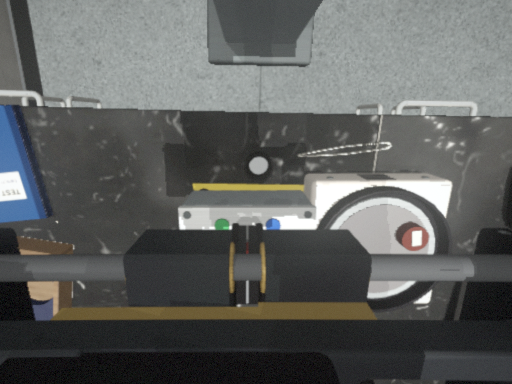

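Wrist view: green (222,225), blue (272,225), the loupe at (259,164); the hand hides the knob. I'll check the gate's y and yaw from these tags.

Run:
```python
from bench import r
from h import *
i=r.camera_info("wrist")
print(onz(i,(222,225),.093),onz(i,(272,225),.093),onz(i,(259,164),.031))
```

```text
[ 0.46204509 -0.07084013  0.093     ] [ 0.46113487 -0.01634089  0.093     ] [ 0.40465902 -0.02965423  0.031     ]
```

>>> arm_command:
  moves: [0,0,2.5,0,0,0,2.5,0,0,0,2.5,0,0,0,2,0,-0.5,0,0,0,-0.5,0,0,0,-0.5,0,0,0,-0.5,0,0,0,-0.5,0,0,0,-0.5,0,0,0,0,0,0,0]

```text
time: 3.08
ee_pos: [0.4495, -0.0344, 0.1279]
eef_rot: [-0.011, 1.0, -0.0, 0.0]
ft_force: [-2.4, -0.7, 0.0]
width: 0.0004
grip_force: 0.7
```

>>> arm_command:
  moves: [-0.4,0,0,0,-0.4,0,0,0,-0.4,0,0,0,-0.4,0,0,0,0,0,0,0]

```text
time: 3.5
ee_pos: [0.4653, -0.0341, 0.1276]
eef_rot: [-0.011, 1.0, -0.0, 0.0]
ft_force: [-1.7, -0.7, 1.3]
width: 0.0004
grip_force: 0.8
```

>>> arm_command:
  moves: [-0.3,0,0,0,-0.3,0,0,0,-0.2,0,0,0,0,0,0,0]

```text
time: 3.83
ee_pos: [0.473, -0.0339, 0.1275]
eef_rot: [-0.011, 1.0, -0.0, 0.0]
ft_force: [-2.4, -0.6, 0.9]
width: 0.0004
grip_force: 0.9
```

>>> arm_command:
  moves: [-0.15,0,0,0,0,0,0,0]

```text
time: 4.0
ee_pos: [0.4742, -0.0338, 0.1275]
eef_rot: [-0.011, 1.0, 0.0, 0.0]
ft_force: [-1.1, -0.6, 0.8]
width: 0.0005
grip_force: 1.0
```

>>> arm_command:
  moves: [-0.15,0,0,0,0,0,0,0]

```text
time: 4.17
ee_pos: [0.4757, -0.0338, 0.1275]
eef_rot: [-0.011, 1.0, 0.0, 0.0]
ft_force: [-1.5, -0.4, 0.6]
width: 0.0004
grip_force: 1.1
```

>>> arm_command:
  moves: [-0.15,0,0,0,0,0,0,0]

```text
time: 4.33
ee_pos: [0.4772, -0.0338, 0.1275]
eef_rot: [-0.011, 1.0, 0.0, -0.0]
ft_force: [-1.4, -0.8, 1.5]
width: 0.0003
grip_force: 1.1
```

>>> arm_command:
  moves: [-0.15,0,0,0,0,0,0,0]

```text
time: 4.5
ee_pos: [0.4788, -0.0337, 0.1275]
eef_rot: [-0.011, 1.0, 0.0, 0.0]
ft_force: [-2.3, -1.0, 0.8]
width: 0.0003
grip_force: 1.2
```

Run:
```python
import cv2,numpy as np
from bench import r
a=r.camera("scene")[:,:,::-1]; b=r.camera("side")[:,:,::-1]
A=cv2.resize(a[160:240,210:290],(400,400),interpolation=cv2.INTER_CUBIC)
B=cv2.resize(b[160:240,225:305],(400,400),interpolation=cv2.INTER_CUBIC)
cv2.imwrite("pics/c1.png",np.hstack([A,B]))
```

```text
(no output)
```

View pics/c1.png

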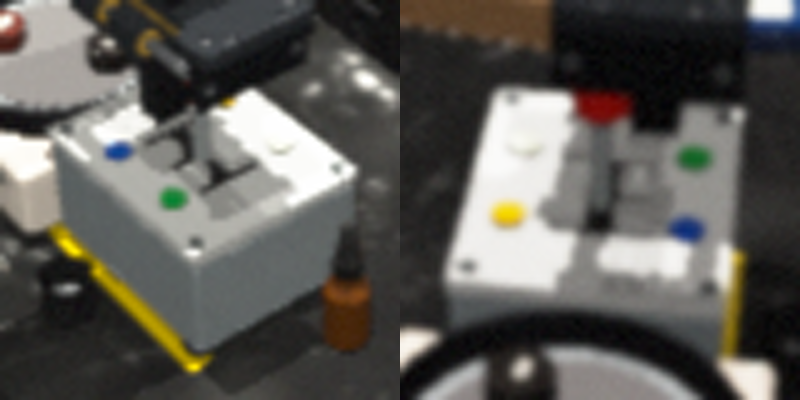

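Side view: the rod stands upright in line with the channel at (600,190), knob at (603,105). I'll press on a little, until the far wall is felt.

>>> arm_command:
  moves: [-0.15,0,0,0,0,0,0,0]

```text
time: 4.77
ee_pos: [0.4795, -0.0338, 0.1274]
eef_rot: [-0.011, 1.0, 0.0, -0.001]
ft_force: [-6.9, -1.5, 5.2]
width: 0.0006
grip_force: 3.2
```

>>> arm_command:
  moves: [-0.15,0,0,0,0,0,0,0]

```text
time: 4.93
ee_pos: [0.48, -0.0339, 0.1272]
eef_rot: [-0.011, 1.0, 0.0, -0.002]
ft_force: [-11.6, -1.8, 9.0]
width: 0.0006
grip_force: 5.8
```

The far wall is felt, so the lever is in the channel. Next I go round to its left side.

>>> arm_command:
  moves: [1.5,0,0,0,2,0,0,0,0,2.5,0,0,0,2.5,0,0,0,0,1.2,0,-1.8,0,0,0,-1.8,0,0,0,-1.7,0,0,0,0,0,0,0]

```text
time: 5.68
ee_pos: [0.5014, 0.0173, 0.1158]
eef_rot: [-0.011, 1.0, -0.0, 0.001]
ft_force: [0.1, -0.5, -0.2]
width: 0.0003
grip_force: 0.0
```

>>> arm_command:
  moves: [0,-0.6,0,0,0,-0.6,0,0,0,-0.6,0,0,0,-0.6,0,0,0,-0.4,0,0,0,-0.4,0,0,0,0,0,0]

```text
time: 6.27
ee_pos: [0.4991, -0.016, 0.1157]
eef_rot: [-0.011, 1.0, 0.0, 0.0]
ft_force: [-1.3, 0.1, -0.5]
width: 0.0005
grip_force: 0.3
```

>>> arm_command:
  moves: [0,-0.4,0,0,0,-0.4,0,0,0,-0.4,0,0,0,-0.4,0,0,0,0,0,0]

```text
time: 6.68
ee_pos: [0.4995, -0.0324, 0.1154]
eef_rot: [-0.01, 1.0, -0.0, -0.0]
ft_force: [-0.4, -0.1, -0.9]
width: 0.0002
grip_force: 0.1
```

```bash
cat > v.py <<'E'
import cv2,numpy as np,sys
from bench import r
a=r.camera("scene")[:,:,::-1]; b=r.camera("side")[:,:,::-1]
A=cv2.resize(a[160:240,210:290],(400,400),interpolation=cv2.INTER_CUBIC)
B=cv2.resize(b[160:240,225:305],(400,400),interpolation=cv2.INTER_CUBIC)
cv2.imwrite(f"pics/{sys.argv[1]}.png",np.hstack([A,B])); print(r.read_state()["ft_force"])
E
python3 v.py c2
```

```text
[ 0.31408586 -0.4167725  -0.21436655]
```

View pics/c2.png

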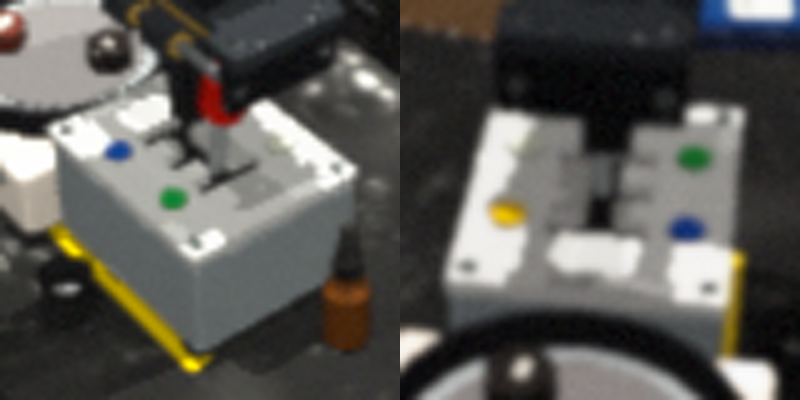

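Scene crop: the lever now leans right, with the knob at (222,100) against the fingers and the rod in the channel. I'll carry on toward the channel's end.

>>> arm_command:
  moves: [0,-0.3,0,0,0,-0.3,0,0,0,-0.3,0,0,0,0,0,0]

```text
time: 7.12
ee_pos: [0.4997, -0.0409, 0.1154]
eef_rot: [-0.011, 1.0, -0.0, -0.0]
ft_force: [0.4, 1.9, -0.7]
width: 0.0003
grip_force: 0.7
```

>>> arm_command:
  moves: [0,-0.3,0,0,0,-0.2,0,0,0,0,0,0]

```text
time: 7.37
ee_pos: [0.4999, -0.0458, 0.1155]
eef_rot: [-0.011, 1.0, -0.0, 0.0]
ft_force: [-0.6, 1.1, -1.6]
width: 0.0003
grip_force: 0.7
```

>>> arm_command:
  moves: [0,-0.2,0,0,0,0,0,0]

```text
time: 7.53
ee_pos: [0.4999, -0.0476, 0.1155]
eef_rot: [-0.011, 1.0, -0.0, -0.0]
ft_force: [0.5, 1.8, -1.9]
width: 0.0006
grip_force: 0.9
```

>>> arm_command:
  moves: [0,-0.2,0,0,0,0,0,0]

```text
time: 7.7
ee_pos: [0.4999, -0.0496, 0.1155]
eef_rot: [-0.011, 1.0, -0.0, -0.0]
ft_force: [-0.5, 1.9, -1.5]
width: 0.0005
grip_force: 1.0
```

>>> arm_command:
  moves: [0,-0.2,0,0,0,0,0,0]

```text
time: 7.87
ee_pos: [0.5, -0.0516, 0.1155]
eef_rot: [-0.011, 1.0, -0.0, 0.0]
ft_force: [-0.3, 2.3, -1.9]
width: 0.0005
grip_force: 1.0
```

>>> arm_command:
  moves: [0,-0.15,0,0,0,0,0,0]

```text
time: 8.03
ee_pos: [0.5, -0.053, 0.1155]
eef_rot: [-0.011, 1.0, 0.0, -0.0]
ft_force: [-0.4, 1.6, -1.6]
width: 0.0007
grip_force: 1.0
```

>>> arm_command:
  moves: [0,-0.15,0,0,0,0,0,0]

```text
time: 8.2
ee_pos: [0.5, -0.0546, 0.1155]
eef_rot: [-0.011, 1.0, -0.0, -0.0]
ft_force: [0.1, 2.5, -0.0]
width: 0.0003
grip_force: 1.1
```

>>> arm_command:
  moves: [0,-0.15,0,0,0,0,0,0]

```text
time: 8.37
ee_pos: [0.5001, -0.0559, 0.1155]
eef_rot: [-0.011, 1.0, 0.0, -0.0]
ft_force: [-0.5, 1.7, -2.3]
width: 0.0007
grip_force: 1.3
```

>>> arm_command:
  moves: [0,-0.15,0,0,0,0,0,0]

```text
time: 8.53
ee_pos: [0.5001, -0.0567, 0.1154]
eef_rot: [-0.011, 1.0, 0.0, -0.0]
ft_force: [-0.8, 5.4, -3.0]
width: 0.0005
grip_force: 2.4
```

End wall reached. I go round to the far side of the knob.

>>> arm_command:
  moves: [0,1.5,0,0,0,1.5,0,0,-2.5,0,0,0,-2.7,0,0,0,0,-2,0,0,0,-2,0,0,0,-1.8,0,0,0,0,0,0]

```text
time: 9.2
ee_pos: [0.5525, -0.0894, 0.1159]
eef_rot: [-0.008, 1.0, -0.001, 0.0]
ft_force: [-0.0, -0.0, 0.3]
width: 0.0009
grip_force: 0.0
```

```bash
python3 v.py c3
```

```text
[ 0.28565944  1.65939533 -0.89735569]
```

View pics/c3.png

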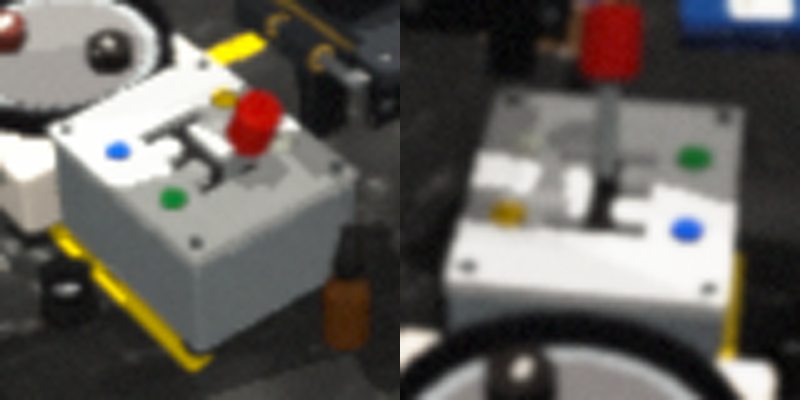

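Side crop: the rod stands upright in fore-aft at the right end of the channel (605,160), knob (610,42), with the fingers on the far side. Now I pull toward the near side.

>>> arm_command:
  moves: [-0.0,0.3,0,0,0.6,0,0,0,0.6,0,0,0,0.6,0,0,0,0.6,0,0,0,0.4,0,0,0,0.4,0,0,0,0.3,0,0,0,0,0,0,0]

```text
time: 10.05
ee_pos: [0.5173, -0.0819, 0.1158]
eef_rot: [-0.011, 1.0, 0.0, 0.0]
ft_force: [0.9, -0.3, 0.7]
width: 0.0004
grip_force: 0.5
```

>>> arm_command:
  moves: [0.3,0,0,0,0.3,0,0,0,0.3,0,0,0,0,0,0,0]

```text
time: 10.38
ee_pos: [0.5079, -0.0821, 0.1153]
eef_rot: [-0.011, 1.0, 0.0, -0.0]
ft_force: [1.1, -0.2, 0.6]
width: 0.0005
grip_force: 0.5
```

>>> arm_command:
  moves: [0.3,0,0,0,0.3,0,0,0,0,0,0,0]

```text
time: 10.63
ee_pos: [0.5016, -0.0822, 0.1151]
eef_rot: [-0.011, 1.0, 0.0, -0.001]
ft_force: [0.2, 0.6, -0.6]
width: 0.0004
grip_force: 0.4
```

>>> arm_command:
  moves: [0.15,0,0,0,0,0,0,0]

```text
time: 10.8
ee_pos: [0.5007, -0.0822, 0.1153]
eef_rot: [-0.011, 1.0, 0.0, -0.0]
ft_force: [2.1, 1.3, -2.5]
width: 0.0004
grip_force: 1.2
```

>>> arm_command:
  moves: [0.15,0,0,0,0,0,0,0]

```text
time: 10.97
ee_pos: [0.5, -0.0822, 0.1155]
eef_rot: [-0.011, 1.0, 0.0, 0.0]
ft_force: [4.8, 1.3, -3.4]
width: 0.0007
grip_force: 2.8
```

>>> arm_command:
  moves: [0.15,0,0,0,0,0,0,0]

```text
time: 11.13
ee_pos: [0.4993, -0.0821, 0.1156]
eef_rot: [-0.011, 1.0, -0.0, 0.001]
ft_force: [9.8, 1.8, -6.1]
width: 0.0006
grip_force: 4.7
```

>>> arm_command:
  moves: [0.15,0,0,0,0,0,0,0]

```text
time: 11.3
ee_pos: [0.4988, -0.082, 0.1158]
eef_rot: [-0.011, 1.0, -0.0, 0.002]
ft_force: [14.2, 1.2, -9.7]
width: 0.0004
grip_force: 7.0
```

Firm stop at the expected place. I back off and rise.

>>> arm_command:
  moves: [-1.5,0,0,0,-2,0,0,0,-2,0,0,0,0,0,-3,0,0,0,-3,0,0,0,-3,0,0,2,-3,0,0,3,0,0,0,3,0,0,0,0,0,0,0,0,0,0]

```text
time: 12.22
ee_pos: [0.5493, 0.0006, 0.2351]
eef_rot: [-0.013, 1.0, 0.0, -0.001]
ft_force: [-0.8, -0.5, -0.4]
width: 0.0003
grip_force: 0.0
```

```bash
python3 v.py c4
```

```text
[ 0.28031402 -0.31268049 -0.19957268]
```

View pics/c4.png

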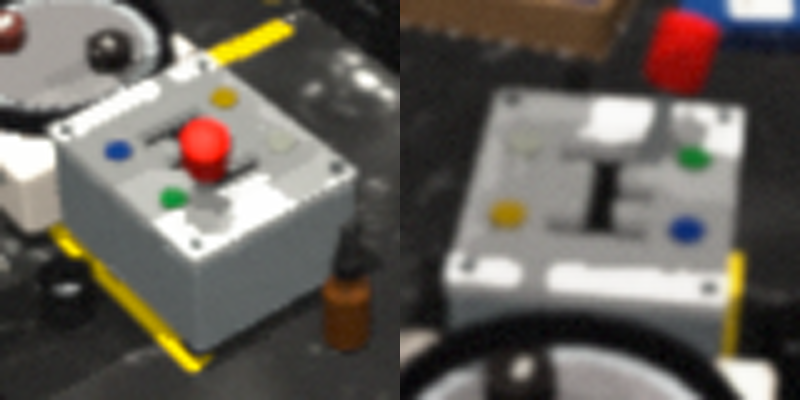

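Crop: the knob is at scene (205,150)/side (683,52), leaning near-right beside the green tag, and the hand is clear. I'll check its numbers; other items have not moved.

Run:
```python
from bench import r
from h import *
c=r.camera_info("scene");s=r.camera_info("side")
k=tri(ray(c,(210+205/5-.4,160+150/5-.4)),ray(s,(225+283/5-.4,160+52/5-.4)))
d=(k[:2]-[.501,-.038])@[1,1j]*np.exp(-.02j);print(k,d)
if abs(d-(-.030-.048j))<.009: print(r.close_job())
```

```text
[ 0.47202013 -0.08518444  0.13618103] (-0.029917698979076507-0.046595443481426066j)
the job is handed in; nothing more can be done
None
```

The gear lever is fully home in the near-right corner slot beside the green tag, the hand is clear of it, and the job is handed in. No other corner slot was engaged, the peak push was about 17 N, and it took about 12 s of robot time.

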